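Eject the check mass and set it on the balance

TASK

Do the balance's daily check: push the red ejector lever of the holder all the way down, so that the metal check mass rises out of its pocket by itself, then take hold of the mass and lift it out. Lower it in the gripper onto the middle of the balance's pan, let go, and leave it lying flat there; leave the timer, the herb dish and the yellow note block where they are.

Things in the scene. Friction and masses are not known exactly. Their poses are not given: they have to be found in the camera images.
- holder: Fixed blue holder with white side stripes on a dark steel foot plate (104 x 150 x 8 mm). Its body is 72 mm (x) by 118 mm (y) and its rim is 63 mm above the bench; in it an open-topped pocket 48 x 94 mm. Origin: under the middle of the pocket, on the bench; z up; y points along the pocket's long side toward the end that carries the red lever (two lugs 59 to 85 mm from the origin in y, up to 63 mm high). Position and yaw vary.
- ejector_lever (a joint): The lever's angle in rad: 0 = raised (check mass seated), 0.55 = fully down at its stop. It turns about a pin along the holder's x, 73 mm from the holder's origin in +y and 50 mm above the bench; its red pad is 100 mm out from the pin and points 0.38 rad above level at 0, 0.17 rad below level at 0.55. It raises the plate under the mass by 54.5 mm per rad (30 mm at full travel). It is stiff, needs about 7 to 10 N down on the pad, and stays where it is left.
- lever_pad (a point): Centre of the upper face of the red square pad (36 x 36 x 10 mm) at the lever's free end; the point moves with the lever, from about 92 mm above the bench down to about 38 mm at full travel.
- check_mass_mid (a point): Centre (half-way up) of the check mass: a solid brushed-aluminium block 44 mm (its x) by 90 mm (its y) by 45 mm high (its z, up), about 0.45 kg, with blue side lines and a brass dot on top. At the start it is seated in the holder's pocket, its axes along the holder's, its top 2 mm below the rim; with the lever fully down its upper 28 mm stand above the rim.
- pan_top (a point): Centre of the upper face of the round steel weighing pan, 138 mm across, 80 mm above the bench, on the white balance (268 x 195 mm). The pan and balance are fixed; z up, x and y are the balance's own (its display is at -x, toward the robot, the front edge is 175 mm from the centre of the pan). Position and yaw vary.
- timer: Bystander: small white bench timer, 66 x 62 x 21 mm, lying on the bench; origin under its middle. Not to be moved.
- dish_herb: Bystander: round glass dish with dry herb, 110 mm across, 25 mm high, on the bench; origin under its middle. Not to be moved.
- note_block: Bystander: yellow note block, 71 x 71 x 10 mm, on the bench; origin under its middle. Not to be moved.
- check_mass: The check mass again; origin at the centre of its underside, axes as above.
- weighing_pan: The same pan; origin at the centre of its underside, 8 mm under its upper face.

How it is judged:
By the outcome, as a careful person would: the job done as asked, in the order asked, and still so for the second after the job is handed in, with the robot touching nothing.
It also fails if it takes over 50 s, if anything falls off the work surface, if the arm or the gripper's body presses on something with over 40 N, if the wrist force passes 120 N, or if a joint passes its speed limit or range.

ROBOT

A 6-joint arm with a two-finger parallel gripper is mounted at the origin on a cart in front of the work surface, level with it; the furniture and walls round the work are solid. World frame = base frame: x ahead of the robot, y to its left, z up, the work surface at z = 0. Lengths are in mm, angles in rad, forces in N, time in s.
With the tool pointing down it reaches from about 275 to 750 mm from the base axis. Payload 10.2 kg.
Tool frame: the origin (TCP) lies midway between the tips of the shut fingers; the grasp point (between the pads) lies 19 mm behind it; z points along the fingers, y is the direction in which the jaws open and shut (so a half turn about z gives the same grasp; the last joint's range is limited). The gripper opens to 85 mm and grips with 20 to 120 N. Pads are 22 mm wide; open, the fingers measure 114 mm over their backs; the gripper's body (76 mm by 85 mm) begins 54 mm behind the grasp point. The pads swing forward as they close: fully open they stand 13 mm farther back than shut.
Start: joints at [-0.223, 0.313, 1.498, -0, 1.331, -0.223], TCP at [525.006, -0.013, 231.294] pointing down, gripper open.
Joint ranges: [-2.94, 2.94], [-0.97, 2.17], [0.19, 2.56], [-1.23, 4.37], [0.02, 3.11], [-2.88, 2.88]. Speed limits (rad/s): [2.39, 2.39, 3.01, 3.14, 3.14, 3.14].

INTERFACE

Orientations are given as a unit quaternion [w, x, y, z].
In Python, from rig import ctrl gives the robot as it stands.
- The arm moves only by the tool carry_out, never from a script. Its argument "plan" is a list of rows, each a list of 3 entries, a list of its own where there are three numbers: the finger opening in mm, from 0 to 85.4, then the shift along the tool's x, y, z in mm, then the turn, a rotation vector about the tool's x, y, z in units of 6 degrees (1.0 is 6 degrees). In form: [[grip, [x, y, z], [ax, ay, az]], ...]. A call has 1 to 20 rows; each row shifts and turns the commanded pose from where the row before left it, along the tool's axes as they then stand; what a row does not reach is not made up. A row lasts 1/12 s, in which the tool goes at most 41.7 mm and 7.16 degrees, less where a joint would pass 70% of its speed; a pose out of reach is approached as far as the arm can. A call with a gripper value outside its range is refused whole. The fingers move at their own pace and stop on an object; "grip_force" is the grip in N (left out, the last holds). Time passes only in rows, so rows that do not move let the fingers close. It gives the time, the measured TCP pose, the force and the opening at its end, in the units of the state.
- ctrl.sense(): the state, without advancing time (a new reading comes with each control period).
- ctrl.capture(name): name is "scene" or "side" or "wrist"; returns a dict with "color" (420x560x3 uint8, blue, green, red), "range_z" (420x560 float32, mm along the optical axis (not along the pixel's ray), 0 where there is no reading), "fx", "fy", "cx", "cy" (pixels), "cam_to_world" (4x4, takes a point from camera to world coordinates); the wrist camera has in their place "tool_from_camera" (4x4, takes a point from camera to tool coordinates, whose origin is the TCP and whose axes are the flange's). Camera axes: x right, y up, looking along -z (the intrinsics and any distortion apply to the point x, -y, -z); pixel columns grow to the right and rows downward; lengths in mm; the calibration is good to about 2 mm. A picture is of the moment at which its call begins: read the wrist's pose just before it.
- ctrl.finish_job(): hands the job in, once; it reports no verdict.
The state is a dict: "time_s": time; "joints": joint angles; "dq": joint speeds; "tau": joint torques, N m; "eef_pos": TCP position; "ee_rot": TCP orientation; "force": force on the tool from outside, world axes, zero at the start; "wrist_torque": the same for the moment, N m; "grip_width": opening from 0.0 (shut) to 1.0 (fully open).
Only numpy, scipy, OpenCV 4.12 (cv2) and the standard library are available. Lean on these libraries where they do the work, as an engineer would, in place of code of your own. Each camera call takes 0.05 s, during which the arm holds its last target.

## Working session

There is one attempt and no reset: what is moved stays moved. The work goes in short steps, Python scripts to look and compute and a tool call to move; the robot and the scene stay as the last step left them, time stands still between calls to the robot, and variables do not carry over. Pictures are saved under pics/ and viewed, and the job is handed in when it is done.

Besides the shell and the picture viewer there is one more tool, called after "Emit:" in YAML: its name, and indented under it one key for each argument. carry_out: Moves the arm, as the interface text tells. Its arguments: {"type":"object","properties":{"plan":{"type":"array"},"grip_force":{"type":"number"}},"required":["plan"]}

```bash
mkdir -p pics; ls; python3 - <<'E'
from rig import ctrl
import cv2,numpy as np
s=ctrl.sense();print(s)
for n in ["scene","side","wrist"]:
    c=ctrl.capture(n);cv2.imwrite(f"pics/{n}0.png",c["color"]);np.savez(f"{n}0.npz",**c)
    print(n,[k for k in c],c["fx"],c["fy"],c["cx"],c["cy"]);print(np.round(c.get("cam_to_world",c.get("tool_from_camera")),3))
E
```

```text
pics
{'time_s': 0.0, 'joints': array([-2.23384478e-01,  3.13481724e-01,  1.49842349e+00, -6.97290149e-06,
        1.33100068e+00, -2.23383096e-01]), 'dq': array([-0.00030477, -0.00038293, -0.00113479,  0.00067856,  0.00118358,
        0.00102548]), 'tau': array([-5.78409599e-04, -4.12261176e+01, -2.59742296e+01, -3.58453699e-04,
        4.11797926e-03, -1.23038126e-05]), 'eef_pos': array([5.24748529e+02, 5.13383192e-02, 2.30723961e+02]), 'ee_rot': array([-5.53813877e-04,  7.07106530e-01,  7.07106727e-01, -3.52771080e-04]), 'force': array([-0.02535845, -0.44837624, -0.19355977]), 'wrist_torque': array([0.04450504, 0.0244701 , 0.06117422]), 'grip_width': 1.0007045343763612}
scene ['color', 'range_z', 'fx', 'fy', 'cx', 'cy', 'cam_to_world'] 388.2901669840614 388.2901669840614 275.9064277218403 215.10004136517776
[[ 7.66000e-01  4.74000e-01 -4.33000e-01  2.53740e+01]
 [-6.42000e-01  5.48000e-01 -5.36000e-01 -6.13798e+02]
 [-1.60000e-02  6.89000e-01  7.25000e-01  8.83855e+02]
 [ 0.00000e+00  0.00000e+00  0.00000e+00  1.00000e+00]]
side ['color', 'range_z', 'fx', 'fy', 'cx', 'cy', 'cam_to_world'] 427.26531998304006 427.26531998304006 277.39567183198125 202.41533578093652
[[ 3.490000e-01  8.300000e-01 -4.350000e-01 -6.147800e+01]
 [-9.370000e-01  3.100000e-01 -1.620000e-01 -2.361890e+02]
 [ 0.000000e+00  4.640000e-01  8.860000e-01  1.199894e+03]
 [ 0.000000e+00  0.000000e+00  0.000000e+00  1.000000e+00]]
wrist ['color', 'range_z', 'fx', 'fy', 'cx', 'cy', 'tool_from_camera'] 318.9344932999083 318.9344932999083 277.32912988572315 208.7930132299736
[[ 1.00000e-03  9.65000e-01  2.62000e-01  6.63430e+01]
 [ 1.00000e+00 -1.00000e-03  0.00000e+00  2.25000e-01]
 [ 1.00000e-03  2.62000e-01 -9.65000e-01 -1.42663e+02]
 [ 0.00000e+00  0.00000e+00  0.00000e+00  1.00000e+00]]
```

View pics/scene0.png

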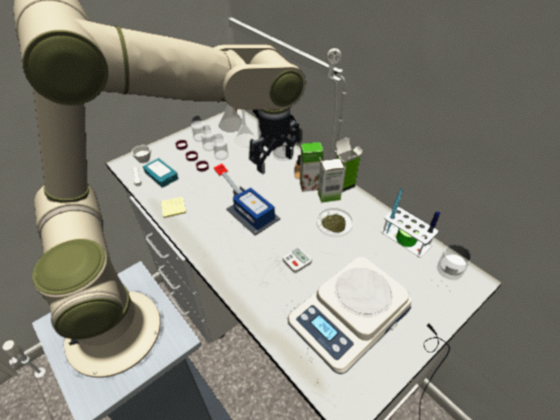

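View pics/side0.png

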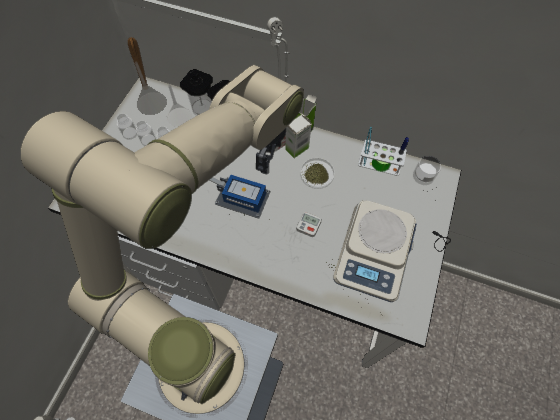

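View pics/wrist0.png

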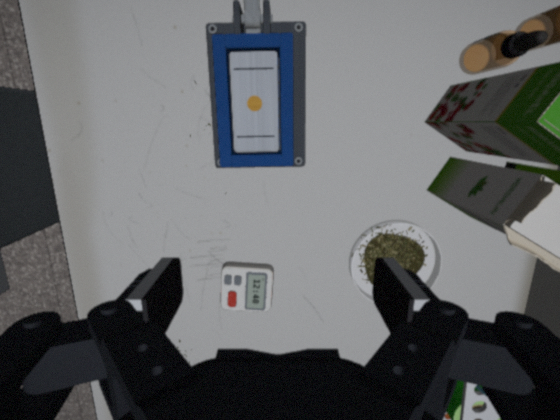

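```bash
cat > h.py <<'E'
import numpy as np,cv2
from scipy.spatial.transform import Rotation as R
def T(pos,q):
    M=np.eye(4);M[:3,:3]=R.from_quat([q[1],q[2],q[3],q[0]]).as_matrix();M[:3,3]=pos;return M
def c2w(c,s):
    return c["cam_to_world"] if "cam_to_world" in c else T(s["eef_pos"],s["ee_rot"])@c["tool_from_camera"]
def plane(c,M,uv,z):
    uv=np.atleast_2d(uv).astype(float)
    d=np.c_[(uv[:,0]-c["cx"])/c["fx"],-(uv[:,1]-c["cy"])/c["fy"],-np.ones(len(uv))]@M[:3,:3].T
    o=M[:3,3];return o+d*((z-o[2])/d[:,2])[:,None]
def cloud(c,M):
    z=c["range_z"].astype(float);v,u=np.indices(z.shape)
    p=np.stack([(u-c["cx"])/c["fx"]*z,-(v-c["cy"])/c["fy"]*z,-z],-1)
    w=p@M[:3,:3].T+M[:3,3];w[z<=0]=np.nan;return w
def big(m):
    cs,_=cv2.findContours(m.astype(np.uint8),cv2.RETR_EXTERNAL,cv2.CHAIN_APPROX_NONE);return max(cs,key=cv2.contourArea)
E
python3 - <<'E'
from h import *
s=dict(eef_pos=[524.75,.05,230.72],ee_rot=[-5.5e-4,.7071065,.7071067,-3.5e-4])
L=lambda n:{k:(v if v.ndim else float(v)) for k,v in np.load(n+"0.npz").items()}
c=L("wrist");M=c2w(c,s);h=cv2.cvtColor(c["color"],cv2.COLOR_BGR2HSV)
w=cloud(c,M)
m=(h[...,0]>100)&(h[...,0]<125)&(h[...,1]>150)&(h[...,2]>60)
ct=big(m);print("blue",cv2.boundingRect(ct))
p=plane(c,M,ct[:,0],63)
print(cv2.minAreaRect(p[:,:2].astype(np.float32)))
# rim pixels by depth
k=m&(abs(w[...,2]-63)<4);print("rim z",np.nanmedian(w[m][:,2]))
q=w[k][:,:2];print("rim rect depth",cv2.minAreaRect(q.astype(np.float32)),np.nanmean(q,0))
# brass dot
b=(h[...,0]>10)&(h[...,0]<25)&(h[...,1]>120);b[:, :200]=0;b[:,310:]=0;b[150:]=0;b[:60]=0
v,u=np.nonzero(b);print("dot",u.mean(),v.mean(),plane(c,M,[[u.mean(),v.mean()]],61))
for n in ["scene","side"]:
    c=L(n);M=c2w(c,0);w=cloud(c,M);h=cv2.cvtColor(c["color"],cv2.COLOR_BGR2HSV)
    pm=(abs(w[...,2]-80)<4)&(w[...,1]<-100)
    if pm.sum()<50: print("none")
    ct=big(cv2.morphologyEx(pm.astype(np.uint8),cv2.MORPH_OPEN,np.ones((3,3))))
    P=plane(c,M,ct[:,0],80);print(n,"pan",cv2.minEnclosingCircle(P[:,:2].astype(np.float32)),cv2.fitEllipse(P[:,:2].astype(np.float32)),np.nanmedian(w[pm][:,2]))
    # white balance
    x=w[(w[...,2]>20)&(w[...,1]<-140)&(w[...,0]>300)&(w[...,2]<100)&(h[...,1]<60)]
    print("bal pts",len(x),np.percentile(x,[1,50,99],axis=0).round())
    r=((h[...,0]<8)|(h[...,0]>172))&(h[...,1]>150)&(h[...,2]>120)
    ct=big(r);print("red",cv2.boundingRect(ct),np.nanmedian(w[r],0))
    if n=="scene":
        P=plane(c,M,ct[:,0],92);print("pad",cv2.minAreaRect(P[:,:2].astype(np.float32)))
E
```

```text
blue (212, 33, 81, 134)
((502.80987548828125, 83.8659896850586), (70.5718002319336, 116.43766021728516), 0.7457196116447449)
rim z 62.79103042948134
rim rect depth ((502.7415771484375, 84.07911682128906), (70.95254516601562, 117.14569091796875), 0.8103596568107605) [502.96573059  88.12354081]
dot 254.08391608391608 103.0 [[502.87846681  83.6888518   61.        ]]
scene pan ((504.2160949707031, -346.7970886230469), 64.96546173095703) ((504.187255859375, -347.6994934082031), (122.27127075195312, 124.0899429321289), 85.81658172607422) 78.6928354155724
bal pts 13077 [[ 332. -652.   22.]
 [ 561. -385.   67.]
 [ 856. -162.   98.]]
red (214, 164, 13, 11) [493.58233588 244.44777488  88.90283218]
pad ((494.2253723144531, 243.62661743164062), (43.09178924560547, 30.452163696289062), 85.93510437011719)
side pan ((508.1304931640625, -344.4248046875), 68.31922912597656) ((509.13958740234375, -346.0132751464844), (115.77554321289062, 118.71929168701172), 98.03694152832031) 80.2742581644743
bal pts 10020 [[ 336. -803.   21.]
 [ 578. -368.   69.]
 [ 861. -154.   98.]]
red (308, 227, 6, 4) [ 469.11823381 -144.92996986   19.27730951]
```

Emit:
carry_out:
  plan:
    - [0, [20, -3, 0], [0, 0, 0]]
    - [0, [20, -3, 0], [0, 0, 0]]
    - [0, [20, -3, 0], [0, 0, 0]]
    - [0, [20, -3, 0], [0, 0, 0]]
    - [0, [20, -3, 0], [0, 0, 0]]
    - [0, [20, -3, 0], [0, 0, 0]]
    - [0, [20, -3, 0], [0, 0, 0]]
    - [0, [20, -3, 0], [0, 0, 0]]
    - [0, [20, -3, 0], [0, 0, 0]]
    - [0, [0, 0, 0], [0, 0, 0]]
    - [0, [0, 0, 0], [0, 0, 0]]
    - [0, [0, 0, 0], [0, 0, 0]]
    - [0, [0, 0, 0], [0, 0, 0]]

```text
time_s: 1.23
eef_pos: [498.2, 179.2, 231.2]
ee_rot: [-0.0, 0.707, 0.707, -0.0]
force: [0.1, 0.3, -0.1]
grip_width: -0.0
```

```bash
python3 - <<'E'
from rig import ctrl
from h import *
s=ctrl.sense();print(s["eef_pos"],s["ee_rot"],s["grip_width"],s["force"])
c=ctrl.capture("wrist");cv2.imwrite("pics/w1.png",c["color"]);M=c2w(c,s);w=cloud(c,M)
h=cv2.cvtColor(c["color"],cv2.COLOR_BGR2HSV)
m=(h[...,0]>100)&(h[...,0]<125)&(h[...,1]>150)&(h[...,2]>60)&(w[...,2]>58)
p=w[m][:,:2];print("rim",cv2.minAreaRect(p.astype(np.float32)))
r=((h[...,0]<8)|(h[...,0]>172))&(h[...,1]>150)&(h[...,2]>100)&(w[...,2]>70)
ct=big(r);mm=np.zeros(r.shape,np.uint8);cv2.drawContours(mm,[ct],-1,1,-1)
p=w[mm>0];print("pad",np.nanmedian(p,0),cv2.minAreaRect(p[:,:2].astype(np.float32)),np.nanpercentile(p[:,2],[2,98]))
E
```

```text
[498.16502706 179.20162903 231.18401301] [-6.01957024e-06  7.07431911e-01  7.06781483e-01 -1.61094621e-04] -0.00041696099292811215 [ 0.13363783  0.33576355 -0.11628454]
rim ((501.9271240234375, 134.6614990234375), (70.87216186523438, 112.43350982666016), 1.53984797000885)
pad [500.46939601 250.57802636  92.68661254] ((500.319091796875, 249.69314575195312), (33.99576187133789, 32.01011657714844), 0.13949131965637207) [85.50252894 97.56512826]
```

View pics/w1.png

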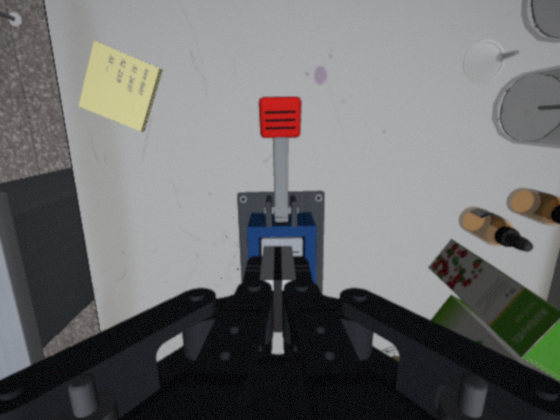

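Emit:
carry_out:
  plan:
    - [0, [19, 0.5, 0], [0, 0, 0]]
    - [0, [19, 0.5, 0], [0, 0, 0]]
    - [0, [19, 0.5, 0], [0, 0, 0]]
    - [0, [19, 0.5, 20], [0, 0, 0]]
    - [0, [0, 0, 25], [0, 0, 0]]
    - [0, [0, 0, 25], [0, 0, 0]]
    - [0, [0, 0, 25], [0, 0, 0]]
    - [0, [0, 0, 20], [0, 0, 0]]
    - [0, [0, 0, 10], [0, 0, 0]]
    - [0, [0, 0, 8], [0, 0, 0]]
    - [0, [0, 0, 0], [0, 0, 0]]

```text
time_s: 2.2
eef_pos: [500.1, 255.7, 97.8]
ee_rot: [-0.0, 0.707, 0.707, -0.0]
force: [-0.1, 0.7, 0.3]
grip_width: -0.0
```

Emit:
carry_out:
  plan:
    - [0, [0, 0, 5], [0, 0, 0]]
    - [0, [0, 0, 5], [0, 0, 0]]
    - [0, [0, 0, 5], [0, 0, 0]]
    - [0, [0, 0, 5], [0, 0, 0]]
    - [0, [0, 0, 5], [0, 0, 0]]
    - [0, [0, 0, 5], [0, 0, 0]]
    - [0, [0, 0, 3], [0, 0, 0]]
    - [0, [0, 0, 0], [0, 0, 0]]
    - [0, [0, 0, 0], [0, 0, 0]]

```text
time_s: 2.95
eef_pos: [501.2, 256.5, 66.8]
ee_rot: [0.001, 0.707, 0.707, 0.002]
force: [1.6, 3.3, 5.1]
grip_width: -0.001
```

Emit:
carry_out:
  plan:
    - [0, [0, 0, 5], [0, 0, 0]]
    - [0, [0, 0, 5], [0, 0, 0]]
    - [0, [0, 0, 5], [0, 0, 0]]
    - [0, [0, 0, 4], [0, 0, 0]]
    - [0, [0, 0, 4], [0, 0, 0]]
    - [0, [0, 0, 2], [0, 0, 0]]
    - [0, [0, 0, 0], [0, 0, 0]]
    - [0, [0, 0, 0], [0, 0, 0]]

```text
time_s: 3.62
eef_pos: [501.1, 256.5, 41.4]
ee_rot: [0.001, 0.707, 0.707, 0.002]
force: [2.4, 4.0, 4.0]
grip_width: -0.002
```

Emit:
carry_out:
  plan:
    - [0, [0, 0, 1], [0, 0, 0]]
    - [0, [0, 0, 1], [0, 0, 0]]
    - [0, [0, 0, 1], [0, 0, 0]]
    - [0, [0, 0, 0], [0, 0, 0]]

```text
time_s: 3.95
eef_pos: [501.2, 256.3, 38.8]
ee_rot: [0.001, 0.707, 0.707, 0.002]
force: [0.7, 3.2, 9.9]
grip_width: -0.002
```

Emit:
carry_out:
  plan:
    - [0, [0, 0, 1], [0, 0, 0]]
    - [0, [0, 0, 1], [0, 0, 0]]
    - [0, [0, 0, 0], [0, 0, 0]]

```text
time_s: 4.2
eef_pos: [501.4, 256.4, 38.3]
ee_rot: [0.001, 0.707, 0.707, 0.002]
force: [-4.0, 0.9, 23.5]
grip_width: -0.001
```

Emit:
carry_out:
  plan:
    - [0, [0, 0, 1], [0, 0, 0]]
    - [0, [0, 0, 1], [0, 0, 0]]
    - [0, [0, 0, 0], [0, 0, 0]]

```text
time_s: 4.45
eef_pos: [501.7, 256.4, 37.9]
ee_rot: [0.001, 0.707, 0.707, 0.002]
force: [-9.5, -2.4, 38.0]
grip_width: -0.001
```

Emit:
carry_out:
  plan:
    - [0, [0, 0, -6], [0, 0, 0]]
    - [0, [0, 0, -20], [0, 0, 0]]
    - [0, [0, 0, -28], [0, 0, 0]]
    - [0, [0, 0, -28], [0, 0, 0]]
    - [85, [0, 0, -28], [0, 0, 0]]
    - [85, [0, 0, -28], [0, 0, 0]]
    - [85, [-30, 0, -28], [0, 0, 0]]
    - [85, [-33, 0, -29], [0, 0, 0]]
    - [85, [-33, 0, 0], [0, 0, 0]]
    - [85, [-33, 0, 0], [0, 0, 0]]
    - [85, [-33, 0, 0], [0, 0, 0]]
    - [85, [-33, 0, 0], [0, 0, 0]]
    - [85, [-33, 0, 0], [0, 0, 0]]
    - [85, [0, 0, 0], [0, 0, 0]]
    - [85, [0, 0, 0], [0, 0, 0]]
    - [85, [0, 0, 0], [0, 0, 0]]

```text
time_s: 5.78
eef_pos: [499.7, 29.9, 226.7]
ee_rot: [-0.0, 0.707, 0.707, -0.0]
force: [0.5, -0.7, -0.3]
grip_width: 0.994
```

```bash
python3 - <<'E'
from rig import ctrl
from h import *
s=ctrl.sense();print(s["eef_pos"],s["ee_rot"],s["grip_width"],s["force"])
c=ctrl.capture("wrist");cv2.imwrite("pics/w2.png",c["color"]);M=c2w(c,s);w=cloud(c,M)
h=cv2.cvtColor(c["color"],cv2.COLOR_BGR2HSV)
m=(h[...,0]>100)&(h[...,0]<125)&(h[...,1]>150)&(h[...,2]>60)&(abs(w[...,2]-63)<4)
p=w[m][:,:2];print("rim",cv2.minAreaRect(p.astype(np.float32)))
t=(w[...,2]>84)&(w[...,2]<97)&(abs(w[...,0]-502)<60)&(abs(w[...,1]-84)<70)
t=cv2.morphologyEx(t.astype(np.uint8),cv2.MORPH_OPEN,np.ones((3,3)))
ct=big(t);mm=np.zeros(t.shape,np.uint8);cv2.drawContours(mm,[ct],-1,1,-1);p=w[mm>0]
print("mass",np.nanmedian(p,0),cv2.minAreaRect(plane(c,M,ct[:,0],91)[:,:2].astype(np.float32)))
b=(h[...,0]>10)&(h[...,0]<25)&(h[...,1]>120)&(mm>0)
v,u=np.nonzero(b);print("dot",plane(c,M,[[u.mean(),v.mean()]],91))
r=((h[...,0]<8)|(h[...,0]>172))&(h[...,1]>150)&(h[...,2]>100)&(w[...,1]>200)
print("pad",r.sum(),np.nanmedian(w[r],0) if r.any() else 0)
E
```

```text
[499.74068455  29.94917684 226.71527512] [-3.05347148e-04  7.07214193e-01  7.06999259e-01 -1.96547020e-04] 0.994400044990779 [ 0.45505359 -0.73595672 -0.29521485]
rim ((503.0953369140625, 84.19488525390625), (71.32557678222656, 116.18335723876953), 1.1181726455688477)
mass [502.95003646  86.66761489  90.85176879] ((503.16400146484375, 84.04568481445312), (43.49949264526367, 88.91787719726562), 0.9847703576087952)
dot [[503.08497399  83.70044046  91.        ]]
pad 0 0
```

View pics/w2.png

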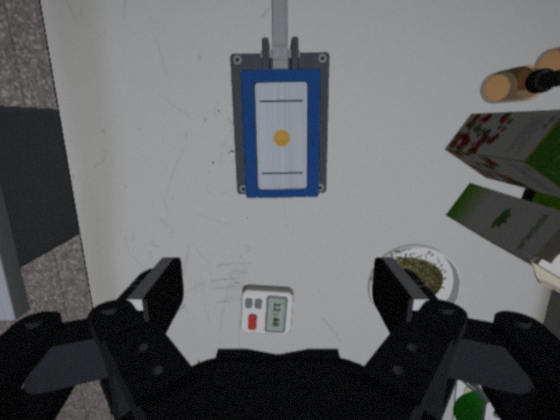

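Emit:
carry_out:
  plan:
    - [85, [18, 1.1, 0], [0, 0, -0.17]]
    - [85, [18, 1.1, 0], [0, 0, 0]]
    - [85, [18, 1.1, 0], [0, 0, 0]]
    - [85, [0, 0, 25], [0, 0, 0]]
    - [85, [0, 0, 25], [0, 0, 0]]
    - [85, [0, 0, 25], [0, 0, 0]]
    - [85, [0, 0, 25], [0, 0, 0]]
    - [85, [0, 0, 20], [0, 0, 0]]
    - [85, [0, 0, 15], [0, 0, 0]]
    - [85, [0, 0, 14], [0, 0, 0]]
    - [85, [0, 0, 10], [0, 0, 0]]
    - [85, [0, 0, 0], [0, 0, 0]]
    - [85, [0, 0, 0], [0, 0, 0]]

```text
time_s: 6.92
eef_pos: [502.6, 84.3, 67.9]
ee_rot: [-0.0, 0.7, 0.714, -0.0]
force: [-0.3, -0.5, -0.1]
grip_width: 0.997
```

Emit:
carry_out:
  plan:
    - [85, [0, 0.4, 5], [0, 0, 0]]
    - [85, [0, 0, 0], [0, 0, 0]]
    - [55, [0, 0, 0], [0, 0, 0]]
    - [55, [0, 0, 0], [0, 0, 0]]
    - [40, [0, 0, 0], [0, 0, 0]]
    - [40, [0, 0, 0], [0, 0, 0]]
    - [30, [0, 0, 0], [0, 0, 0]]
    - [30, [0, 0, 0], [0, 0, 0]]
    - [30, [0, 0, 0], [0, 0, 0]]
    - [30, [0, 0, 0], [0, 0, 0]]
  grip_force: 50

```text
time_s: 7.75
eef_pos: [503.1, 83.7, 63.0]
ee_rot: [0.0, 0.701, 0.713, 0.0]
force: [-1.8, -1.0, 4.7]
grip_width: 0.503
```

Emit:
carry_out:
  plan:
    - [30, [0, 0, -4], [0, 0, 0]]
    - [30, [0, 0, -6], [0, 0, 0]]
    - [30, [0, 0, -10], [0, 0, 0]]
    - [30, [0, 0, -10], [0, 0, 0]]
    - [30, [0, 0, -15], [0, 0, 0]]
    - [30, [0, 0, -20], [0, 0, 0]]
    - [30, [0, 0, -20], [0, 0, 0]]
    - [30, [0, 0, -20], [0, 0, 0]]
    - [30, [0, 0, -20], [0, 0, 0]]
    - [30, [0, 0, -20], [0, 0, 0]]
    - [30, [0, 0, -20], [0, 0, 0]]
    - [30, [0, 0, 0], [0, 0, 0]]

```text
time_s: 8.75
eef_pos: [504.4, 83.7, 232.2]
ee_rot: [0.003, 0.701, 0.713, 0.002]
force: [0.3, 0.1, -4.0]
grip_width: 0.502
```

```bash
python3 - <<'E'
from rig import ctrl
from h import *
s=ctrl.sense();print(s["eef_pos"],s["ee_rot"],s["grip_width"],s["force"])
a=ctrl.capture("scene")["color"];b=ctrl.capture("wrist")["color"]
cv2.imwrite("pics/s3.png",cv2.resize(a[60:300,140:440],(800,600)));cv2.imwrite("pics/w3.png",b)
E
```

```text
[504.39025074  83.72443105 232.22968682] [0.00285552 0.70073676 0.71340984 0.00249564] 0.502304644942052 [ 0.29615671  0.10447006 -3.99855092]
```

View pics/s3.png

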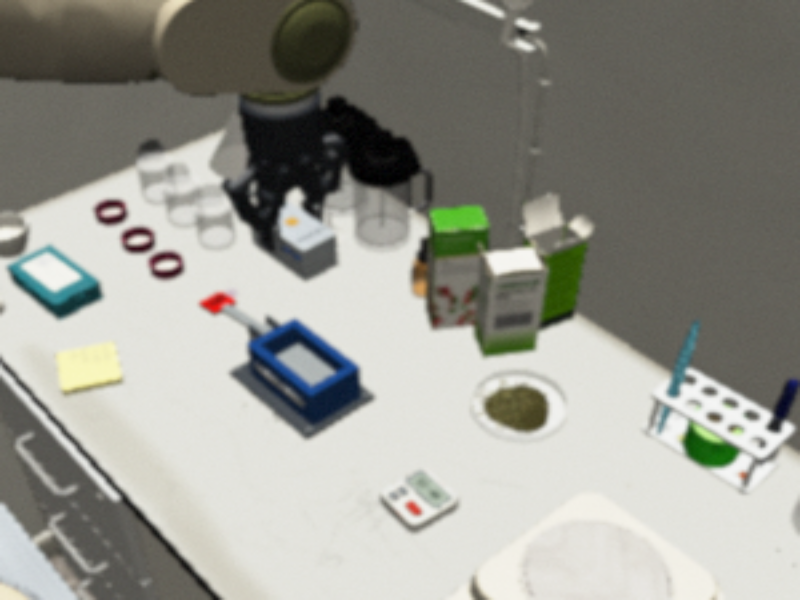

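View pics/w3.png

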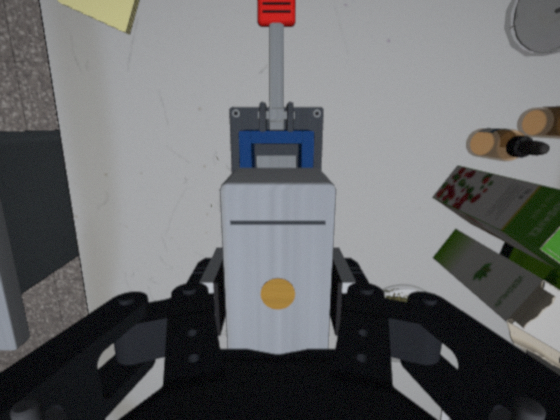

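Emit:
carry_out:
  plan:
    - [30, [-10, 0, -5], [0, 0, 0]]
    - [30, [-20, 0, -5], [0, 0, 0]]
    - [30, [-28, -0.6, -5], [0, 0, 0]]
    - [30, [-28, -0.6, -5], [0, 0, 0]]
    - [30, [-28, -0.6, -5], [0, 0, 0]]
    - [30, [-28, -0.6, -5], [0, 0, 0]]
    - [30, [-28, -0.6, 0], [0, 0, 0]]
    - [30, [-28, -0.6, 0], [0, 0, 0]]
    - [30, [-28, -0.6, 0], [0, 0, 0]]
    - [30, [-28, -0.6, 0], [0, 0, 0]]
    - [30, [-28, -0.6, 0], [0, 0, 0]]
    - [30, [-28, -0.6, 0], [0, 0, 0]]
    - [30, [-28, -0.6, 0], [0, 0, 0]]
    - [30, [-28, -0.6, 0], [0, 0, 0]]
    - [30, [-28, -0.6, 0], [0, 0, 0]]
    - [30, [-28, -0.6, 0], [0, 0, 0]]
    - [30, [-28, -0.6, 0], [0, 0, 0]]
    - [30, [-28, -0.6, 0], [0, 0, 0]]
    - [30, [-22, -0.6, 0], [0, 0, 0]]
    - [30, [-14, -0.4, 0], [0, 0, 0]]

```text
time_s: 10.52
eef_pos: [500.1, -433.1, 255.7]
ee_rot: [-0.002, 0.701, 0.713, -0.0]
force: [0.4, 0.3, -4.6]
grip_width: 0.508
```

Emit:
carry_out:
  plan:
    - [30, [0, 0, 0], [0, 0, 0]]
    - [30, [0, 0, 0], [0, 0, 0]]
    - [30, [0, 0, 0], [0, 0, 0]]
    - [30, [0, 0, 0], [0, 0, 0]]

```text
time_s: 10.85
eef_pos: [501.6, -429.6, 257.7]
ee_rot: [-0.0, 0.7, 0.714, 0.0]
force: [0.6, 0.9, -4.3]
grip_width: 0.507
```

```bash
python3 - <<'E'
from rig import ctrl
from h import *
s=ctrl.sense();print(s["eef_pos"],s["ee_rot"],s["grip_width"],s["force"])
c=ctrl.capture("wrist");cv2.imwrite("pics/w4.png",c["color"]);M=c2w(c,s);w=cloud(c,M)
np.savez("w4.npz",**c,**{k:s[k] for k in("eef_pos","ee_rot")})
m=(w[...,2]>s["eef_pos"][2]+18)&(w[...,2]<s["eef_pos"][2]+45)&(abs(w[...,0]-s["eef_pos"][0])<20)
p=w[m];A=np.c_[p[:,:2]-p[:,:2].mean(0),np.ones(len(p))];k=np.linalg.lstsq(A,p[:,2],rcond=None)[0];print("mass top plane slopes",k,p[:,:2].min(0),p[:,:2].max(0))
E
```

```text
[ 501.63194377 -429.58772301  257.66449296] [-3.71653620e-04  7.00496588e-01  7.13655649e-01  7.78088408e-05] 0.5066098276510669 [ 0.64222803  0.85464869 -4.29197865]
mass top plane slopes [-1.49803225e-03 -1.02522530e-02  2.85049500e+02] [ 481.63469941 -458.68277342] [ 521.62969016 -384.12389029]
```

View pics/w4.png

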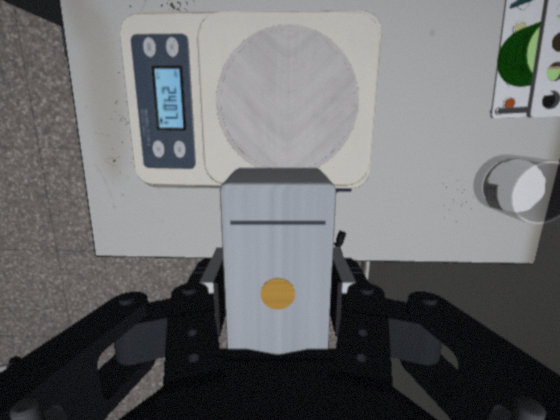

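```bash
python3 - <<'E'
from h import *
c={k:(v if v.ndim else float(v)) for k,v in np.load("w4.npz").items()};M=c2w(c,c)
h=cv2.cvtColor(c["color"],cv2.COLOR_BGR2HSV)
print(h[97,287],h[97,372],h[97,210],h[20,250])
w=cloud(c,M);print("z pan",w[97,287],"z shell",w[97,370])
m=(h[...,1]<int((int(h[97,372][1])+int(h[97,287][1]))/2));m[:, :205]=0;m[:,370:]=0;m[:18]=0;m[166:]=0
m=cv2.morphologyEx(cv2.medianBlur(m.astype(np.uint8),5),cv2.MORPH_OPEN,np.ones((7,7)))
ct=big(m)[:,0];ct=ct[ct[:,1]<155]
from scipy.optimize import least_squares
P=plane(c,M,ct,80)[:,:2]
f=least_squares(lambda x:np.hypot(*(P-x[:2]).T)-x[2],[505,-347,69],loss="soft_l1",f_scale=1)
print(f.x,np.std(f.fun))
im=c["color"].copy();cv2.polylines(im,[ct.reshape(-1,1,2)],False,(0,0,255),1);cv2.imwrite("pics/w4b.png",im[:250])
E
```

```text
[135   3 166] [ 26  10 187] [ 26  10 185] [ 25   9 179]
z pan [ 509.12177156 -339.68294105   77.85642685] z shell [ 590.54583422 -337.54613866   70.33088361]
[ 509.56669773 -345.36412287   67.26610311] 0.32960807665023106
```

View pics/w4b.png

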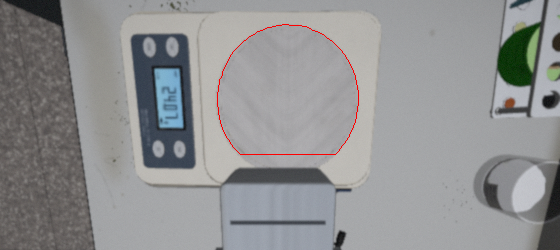

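Emit:
carry_out:
  plan:
    - [30, [12, 1.5, 0], [0, 0, 0]]
    - [30, [18, 1.5, 0], [0, 0, 0]]
    - [30, [18, 1.5, 5], [0, 0, 0]]
    - [30, [18, 1.5, 15], [0, 0, 0]]
    - [30, [12, 1.5, 20], [0, 0, 0]]
    - [30, [6, 1.5, 25], [0, 0, 0]]
    - [30, [0, 0, 25], [0, 0, 0]]
    - [30, [0, 0, 25], [0, 0, 0]]
    - [30, [0, 0, 15], [0, 0, 0]]
    - [30, [0, 0, 10], [0, 0, 0]]
    - [30, [0, 0, 0], [0, 0, 0]]
    - [30, [0, 0, 0], [0, 0, 0]]
    - [30, [0, 0, 0], [0, 0, 0]]

```text
time_s: 11.98
eef_pos: [509.7, -346.6, 119.4]
ee_rot: [0.001, 0.701, 0.713, -0.0]
force: [-0.6, 0.1, -3.8]
grip_width: 0.507
```

Bottom is about 102 mm up; lower about 19 mm to reach 97 − then feel for contact.

Emit:
carry_out:
  plan:
    - [30, [1, 0, 6], [0, 0, 0]]
    - [30, [0, 0, 5], [0, 0, 0]]
    - [30, [0, 0, 4], [0, 0, 0]]
    - [30, [0, 0, 3], [0, 0, 0]]
    - [30, [0, 0, 0], [0, 0, 0]]
    - [30, [0, 0, 0], [0, 0, 0]]

```text
time_s: 12.48
eef_pos: [509.1, -345.2, 99.6]
ee_rot: [-0.0, 0.701, 0.713, 0.0]
force: [0.6, -0.2, -4.0]
grip_width: 0.502
```

Emit:
carry_out:
  plan:
    - [30, [0, 0, 1], [0, 0, 0]]
    - [30, [0, 0, 1], [0, 0, 0]]
    - [30, [0, 0, 0], [0, 0, 0]]
    - [30, [0, 0, 0], [0, 0, 0]]

```text
time_s: 12.82
eef_pos: [509.1, -345.2, 97.8]
ee_rot: [0.0, 0.701, 0.713, 0.0]
force: [-0.8, -0.0, -4.2]
grip_width: 0.51
```

Emit:
carry_out:
  plan:
    - [30, [0, 0, 0.5], [0, 0, 0]]
    - [30, [0, 0, 0.5], [0, 0, 0]]
    - [30, [0, 0, 0], [0, 0, 0]]

```text
time_s: 13.07
eef_pos: [509.1, -345.3, 97.3]
ee_rot: [0.0, 0.701, 0.713, -0.0]
force: [-1.8, 0.7, 0.2]
grip_width: 0.503
```

Emit:
carry_out:
  plan:
    - [30, [0, 0, 0.4], [0, 0, 0]]
    - [30, [0, 0, 0], [0, 0, 0]]

```text
time_s: 13.23
eef_pos: [509.2, -345.3, 97.2]
ee_rot: [0.0, 0.701, 0.713, -0.0]
force: [-3.1, 2.5, 5.4]
grip_width: 0.511
```

Emit:
carry_out:
  plan:
    - [48, [0, 0, 0], [0, 0, 0]]
    - [52, [0, 0, 0], [0, 0, 0]]
    - [60, [0, 0, 0], [0, 0, 0]]
    - [85, [0, 0, 0], [0, 0, 0]]
    - [85, [0, 0, 0], [0, 0, 0]]
    - [85, [0, 0, 0], [0, 0, 0]]
    - [85, [0, 0, 0], [0, 0, 0]]
    - [85, [0, 0, 0], [0, 0, 0]]
    - [85, [0, 0, -5], [0, 0, 0]]
    - [85, [0, 0, -15], [0, 0, 0]]
    - [85, [0, 0, -25], [0, 0, 0]]
    - [85, [0, 0, -25], [0, 0, 0]]
    - [85, [0, 0, -25], [0, 0, 0]]
    - [85, [0, 0, -30], [0, 0, 0]]
    - [85, [-20, 0, -30], [0, 0, 0]]
    - [85, [-30, 0, 0], [0, 0, 0]]
    - [85, [-30, 0, 0], [0, 0, 0]]
    - [85, [0, 0, 0], [0, 0, 0]]
    - [85, [0, 0, 0], [0, 0, 0]]
    - [85, [0, 0, 0], [0, 0, 0]]

```text
time_s: 14.9
eef_pos: [510.6, -424.7, 251.4]
ee_rot: [-0.0, 0.701, 0.713, 0.0]
force: [-0.4, 0.1, -0.1]
grip_width: 0.998
```

```bash
python3 - <<'E'
from rig import ctrl
from h import *
s=ctrl.sense();print(s["eef_pos"],s["grip_width"],s["force"])
c=ctrl.capture("wrist");cv2.imwrite("pics/w5.png",c["color"]);M=c2w(c,s);w=cloud(c,M)
t=(w[...,2]>115)&(w[...,2]<135)&(abs(w[...,0]-509)<60)&(abs(w[...,1]+345)<70)
ct=big(t);p=w[t];print("mass",cv2.minAreaRect(plane(c,M,ct[:,0],125)[:,:2].astype(np.float32)))
q=w[180 if 0 else t];A=np.c_[q[:,:2]-q[:,:2].mean(0),np.ones(len(q))];print(np.linalg.lstsq(A,q[:,2],rcond=None)[0])
cv2.imwrite("pics/sc5.png",ctrl.capture("scene")["color"])
E
```

```text
[ 510.56610832 -424.6943192   251.37942933] 0.9979613214360962 [-0.35711052  0.09332565 -0.07742716]
mass ((509.36358642578125, -345.4233093261719), (43.473201751708984, 88.63990783691406), 1.0540704727172852)
[-4.53149591e-04  1.02177561e-03  1.24623489e+02]
```

View pics/w5.png

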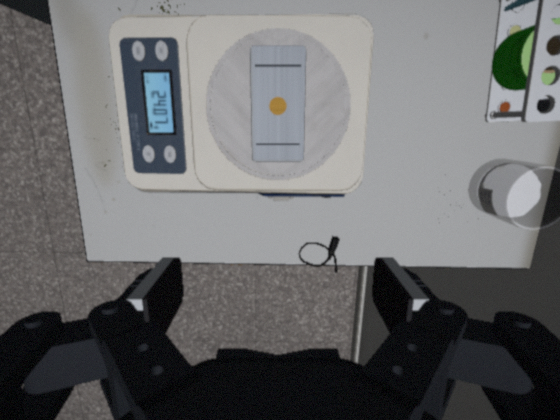

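View pics/sc5.png

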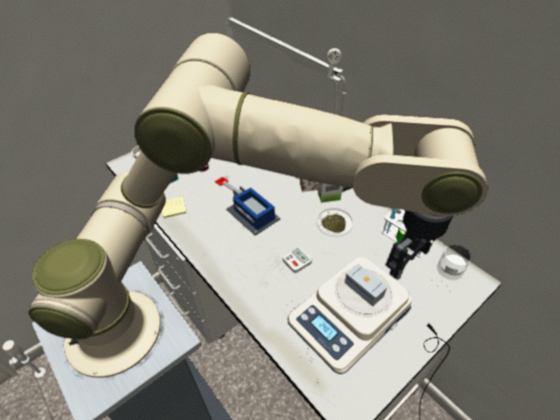

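```bash
python3 -c "
from rig import ctrl
print(ctrl.finish_job())"
```

```text
the job is handed in; nothing more can be done
None
```

The check mass is lying flat in the middle of the balance's pan, and the job is handed in at about 15 s.

- **Lever:** I pushed it down until it met its stop; the upward force rose to 38 N, with the TCP at 37.9 mm. The mass rose by itself, and its top measured 90.9 mm against the expected 91 mm. The lever pad was out of view in the picture taken right after the push. I judged "fully down" from the stop force and the height of the mass.
- **Lift and carry:** I gripped the mass by its long sides at 50 N. It came out cleanly and measured nearly level in the gripper, with a slope of about 0.01.
- **Placing:** I lowered it until the pan carried its weight, then let go and backed away. Its centre is at (509.4, -345.4) mm and the wrist camera puts the pan's centre at (509.6, -345.4) mm. The top is at 124.6 mm against the expected 125 mm, with a slope of about 0.001.
- **Disagreement:** The first rough pan estimates from the two fixed cameras were up to about 5 mm off the wrist camera's value. I used the wrist camera's.
- **Bystanders:** The timer, herb dish and note block look unmoved in the last scene picture. I did not measure their positions. The gripper was clear of everything, with the force reading near zero.

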